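# Unlatch a locker lid and hold it just below the gas strut's balance point

### The arm

A 6-joint arm with a two-finger parallel gripper is mounted at the origin on the work surface. World frame = base frame: x ahead of the robot, y to its left, z up, the work surface at z = 0. Lengths are in m, angles in rad, forces in N, time in s.
With the tool pointing down it reaches from about 0.325 to 0.9 m from the base axis. Payload 3.5 kg.
Tool frame: the origin (TCP) lies between the finger pads; the fingertips stand 8 mm ahead of it and the grasp point (between the pads) lies 11 mm behind it; z points along the fingers, y is the line along which they close (so a half turn about z gives the same grasp; the last joint's range is limited). The gripper opens to 85 mm and grips with 20 to 120 N. Pads are 22 mm wide; open, the fingers measure 114 mm over their backs; the gripper's body (76 mm by 85 mm) begins 54 mm behind the grasp point. The pads swing forward as they close: fully open they stand 13 mm farther back than shut.
Start: joints at [-0.103, 0.276, -0.026, 1.268, 0, 1.467], TCP at [0.625, -0, 0.239] pointing down, gripper open.
Joint ranges: [-3.12, 3.12], [-0.85, 1.88], [-1.08, 1.24], [-1.95, 2.15], [-1.57, 1.53], [-3.14, 3.14]. Speed limits (rad/s): [2.57, 2.57, 3.14, 3.14, 3.14, 3.14].

### API

Orientations are given as [roll, pitch, yaw] about the fixed x, y, z axes, in that order (R = Rz(yaw) Ry(pitch) Rx(roll)).
In Python, from plant import bot, eyes gives the robot as it stands.
- The arm moves only by the tool apply_moves, never from a script. Its argument "series" is a list of rows, each a list of 2 entries, a list of its own where there are three numbers: the shift along the tool's x, y, z in normalised numbers (1 is 300 mm), then the turn, a rotation vector about the tool's x, y, z in fractions of the full range, 1 being 4 rad. A call has 1 to 12 rows; each row is the pose to reach, as a shift and turn from the pose commanded when the call began, along the tool's axes at that moment; what a row does not reach only later rows make up. A row lasts 1/12 s, in which the tool goes at most 41.7 mm and 7.16 degrees, less where a joint would pass 70% of its speed; a pose out of reach is approached as far as the arm can. A call with a gripper value outside its range is refused whole. "claw" is the finger opening in mm, from 0 to 85.4, set as the call begins (left out, the last holds). The fingers move at their own pace and stop on an object; "squeeze" is the grip in N (left out, the last holds). Time passes only in rows, so rows that repeat a pose let the fingers close. It gives the time, the measured TCP pose, the force, the opening and the grip force at its end, in the units of the state.
- bot.get_obs(): the state, without advancing time (a new reading comes with each control period).
- eyes.get_image(name): name is "scene" or "side" or "wrist"; returns the picture (420x560x3 uint8, red, green, blue); there is no depth.
- eyes.camera_model(name): a dict with "fx", "fy", "cx", "cy" (pixels), "T" (4x4, takes a point from camera to world coordinates); the wrist camera has in their place "tool_from_camera" (4x4, takes a point from camera to tool coordinates, whose origin is the TCP and whose axes are the flange's). Camera axes: x right, y down, z forward; pixel columns grow to the right and rows downward; lengths in m; the calibration is good to about 2 mm. A picture is of the moment at which its call begins: read the wrist's pose just before it. camera_model takes no time and is no camera call.
- bot.close_job(): hands the job in; it is judged then, once.
The state is a dict: "time": time; "joint_pos": joint angles; "qvel": joint speeds; "tau": joint torques, N m; "tcp_pos": TCP position; "ee_rot": TCP orientation; "wrist_force": force on the tool from outside, world axes, zero at the start; "ft_torque": the same for the moment, N m; "grip_width": finger opening in m; "finger_force": force on a finger pad.
Only numpy, scipy, OpenCV 4.12 (cv2) and the standard library are available. Lean on these libraries where they do the work, as an engineer would, in place of code of your own. Each camera call takes 0.05 s, during which the arm holds its last target. There are 200 camera calls.

### The job

The lid of this shallow camper-van locker is being checked for how its gas strut balances it. Free the lid by pressing its T-handle down against the spring and turning it a quarter turn anticlockwise (seen from above) until it springs up again, raise the lid a few degrees past its balance point (about 37 degrees open) without letting it fly open, then bring it back and hold it still about five degrees below that point, so that a colleague can adjust the strut. The program finishes while the gripper is still holding the lid there, so do not let go, and leave the tools and parts lying round the locker where they are.

Things in the scene. Friction and masses are not known exactly. Their poses are not given: they have to be found in the camera images.
- locker: Shallow plywood locker 280 mm deep (x) by 440 mm wide (y) by 125 mm high, screwed to the bench, with a cream lid; it does not move. Origin at the centre of its underside, on the bench; x points from its front (towards the robot) to its hinged back, z up. Inside on its left (+y) wall is one gas strut.
- lid: Cream panel 300 mm deep by 444 mm wide by 15 mm thick, 0.9 kg, its top 142 mm above the bench when shut; it overhangs the locker's front by 20 mm. Origin on the hinge line, at the panel's underside; the panel runs 300 mm from there along its own -x. The T-handle stands on it.
- hinge_line (a point): The middle of the lid's hinge line, which runs along the locker's y at the far top edge: 140 mm along x and 127 mm up from the locker's origin.
- lid_hinge (a joint): Lid's opening angle, rad: 0 shut, grows as the front edge rises, stop at 1.2. Unlatched, the lid balances at about 0.65 (37 degrees): below it falls shut by itself, above it the strut throws it open. At the handle it takes 6 N upwards to start it, 1.3 N at 0.5, and 1.3 N to hold it down at 0.8.
- lid_edge (a point): The middle of the lid's front edge, at half its thickness: 300 mm from the hinge line.
- handle_mid (a point): Middle of the latch's T-handle: steel round bar 13 mm thick, 85 mm long, on a 12 mm stem, 240 mm in front of the hinge line on the lid's middle line; bar axis 42 mm above the lid's top (57 mm above the hinge line), over a dark round rose 52 x 8 mm. Site x along the bar, z along the stem. Bar along the locker's x when latched, along its y when freed; held across, it can roll between the pads.
- latch_press (a joint): How far the T-handle is pressed towards the lid, in m: 0 up, 0.008 fully down; the spring takes 6 N to start and 10 N fully down.
- latch_turn (a joint): Turn of the T-handle, rad, anticlockwise from above: 0 latched, 1.571 freed, with stops. Unless pressed 0.0055 or more it has only 0.25 of play at either end; in between it stays down, and springs up beyond 1.32. The tongue under the lid clears its strike beyond about 1.31, so turn it fully. Friction 0.02 N m.
- hammer: Claw hammer 300 mm long with an orange handle, lying beside the locker on its right (-y); a bystander.
- brush: Flat glue brush 160 mm long with a wooden handle, lying beside the locker on its left (+y); a bystander.
- carton: Cardboard carton of screws, 100 by 65 by 45 mm, standing beside the locker on its left (+y); a bystander.

How it is judged:
On the way, in this order (a step that is already met when the one before it is completed fails the run):
1. the T-handle is pressed down against its spring while still latched (value of joint latch_press above 0.005 m and value of joint latch_turn below 0.7 rad), for 0.05 s.
2. the T-handle is turned a quarter turn and has sprung up again (value of joint latch_turn above 1.28 rad and value of joint latch_press below 0.003 m), for 0.1 s.
3. the lid is raised past its balance point (value of joint lid_hinge above 0.68 rad), for 0.1 s.
At the end, for the whole second after the job is handed in: The lid stands still between 0.48 and 0.62 rad open (2 to 10 degrees below its balance point at 0.65 rad), moving slower than 0.05 rad/s, with the T-handle still turned free (beyond 1.25 rad), and the fingers are in contact with the lid or its handle with more than 0.3 N (value of joint lid_hinge between 0.48 and 0.62 rad and velocity of joint lid_hinge between -0.05 and 0.05 rad/s and value of joint latch_turn above 1.25 rad and contact force between the fingers and lid above 0.3 N); the arm keeps its last pose, push and grip.
It fails at once if the lid flies open (beyond 1.1 rad) (value of joint lid_hinge above 1.1 rad).
It fails at once if a bystander is moved more than 30 mm (distance of any of hammer, brush, carton from where it was at the start of the episode above 0.03 m).
It also fails if it takes over 48 s, if anything falls off the work surface, if the arm or the gripper's body presses on something with over 40 N, if the wrist force passes 120 N, or if a joint passes its speed limit or range.

## Working session

There is one attempt and no reset: what is moved stays moved. The work goes in short steps, Python scripts to look and compute and a tool call to move; the robot and the scene stay as the last step left them, time stands still between calls to the robot, and variables do not carry over. Pictures are saved under pics/ and viewed, at most 10 in all, crops included, and the job is handed in when it is done.

Besides the shell and the picture viewer there is one more tool, called after "Request:" in YAML: its name, and indented under it one key for each argument. apply_moves: Moves the arm, as the interface text tells. Its arguments: {"type":"object","properties":{"series":{"type":"array"},"claw":{"type":"number"},"squeeze":{"type":"number"}},"required":["series"]}

```bash
mkdir -p pics; python3 - <<'E'
from plant import bot, eyes
import cv2,numpy as np
o=bot.get_obs()
for k in o: print(k,np.round(o[k],4))
a=eyes.get_image("scene");b=eyes.get_image("wrist")
cv2.imwrite("pics/s.png",a[:,:,::-1]);cv2.imwrite("pics/w.png",b[:,:,::-1])
for n in("scene","side","wrist"):print(n,eyes.camera_model(n))
E
```

```text
time 0.0
joint_pos [-0.1034  0.2772 -0.0279  1.268  -0.      1.4674]
qvel [ 0.0018 -0.0004 -0.0007 -0.0017 -0.0017  0.0008]
tau [-1.20000e-03 -4.45514e+01  2.95201e+01  1.65000e-02 -2.00000e-04
 -0.00000e+00]
tcp_pos [6.242e-01 1.000e-04 2.381e-01]
ee_rot [-3.1393e+00 -2.0000e-04  1.5708e+00]
wrist_force [-1.1552  0.1066  0.5601]
ft_torque [ 0.0181 -0.0095 -0.016 ]
finger_force 0.0
grip_width 0.0858
scene {'fx': 405.33703044107114, 'fy': 405.33703044107114, 'cx': 288.75613420297725, 'cy': 209.0341407727604, 'T': array([[-4.33386358e-01,  5.51378668e-01, -7.12851898e-01,
         1.33483319e+00],
       [ 9.01207805e-01,  2.64391500e-01, -3.43397186e-01,
         3.78021057e-01],
       [-8.69899954e-04, -7.91251350e-01, -6.11490428e-01,
         7.43509996e-01],
       [ 0.00000000e+00,  0.00000000e+00,  0.00000000e+00,
         1.00000000e+00]])}
side {'fx': 408.2706770119061, 'fy': 408.2706770119061, 'cx': 284.8655984967364, 'cy': 205.64429354335238, 'T': array([[-0.99513048, -0.04618109,  0.08707828,  0.50293262],
       [-0.09745479,  0.59329024, -0.79906774,  0.83622492],
       [-0.01476087, -0.80366286, -0.59490178,  0.75320808],
       [ 0.        ,  0.        ,  0.        ,  1.        ]])}
wrist {'fx': 345.3765171637252, 'fy': 345.3765171637252, 'cx': 281.4473735227055, 'cy': 214.7508099698689, 'tool_from_camera': array([[ 2.97822230e-04, -9.56712832e-01, -2.91033450e-01,
         7.43663192e-02],
       [ 9.99999091e-01,  6.67564908e-04, -1.17115732e-03,
        -2.25074970e-04],
       [ 1.31474495e-03, -2.91032837e-01,  9.56712161e-01,
        -1.33467943e-01],
       [ 0.00000000e+00,  0.00000000e+00,  0.00000000e+00,
         1.00000000e+00]])}
```

View pics/s.png

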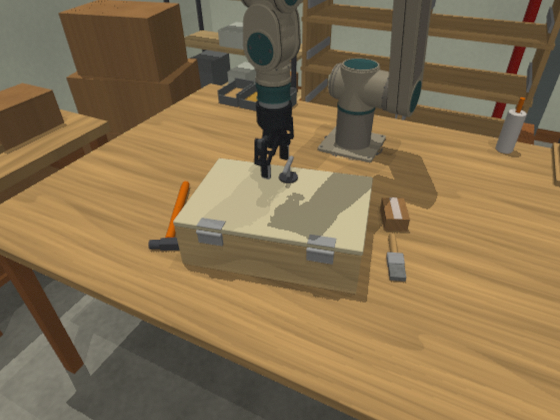

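View pics/w.png

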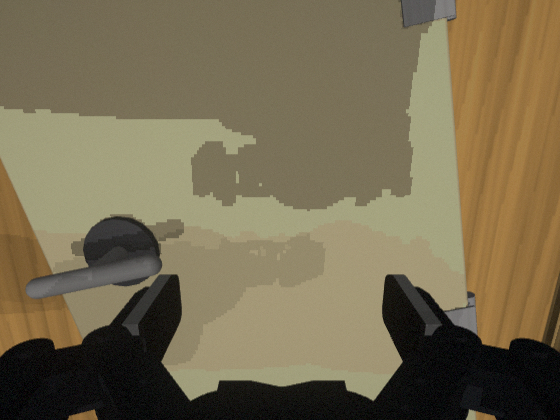

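The wrist view shows the bar from (35,288) to (155,262), the dark rose at about (121,248), and the lid's back edge from (443,20) to (467,290). The scene view shows the handle near the gripper at (289,168), the hammer on -y, and the carton and brush on +y.

```bash
cat > h.py <<'E'
from plant import bot, eyes
import cv2,numpy as np
from scipy.spatial.transform import Rotation as R
def camT(n,o=None):
    m=eyes.camera_model(n)
    if n=="wrist":
        o=o or bot.get_obs();T=np.eye(4);T[:3,:3]=R.from_euler('xyz',o['ee_rot']).as_matrix();T[:3,3]=o['tcp_pos']
        return m,T@m['tool_from_camera']
    return m,m['T']
def ray(n,uv,z,o=None):
    m,T=camT(n,o)
    d=T[:3,:3]@np.array([(uv[0]-m['cx'])/m['fx'],(uv[1]-m['cy'])/m['fy'],1]);p=T[:3,3]
    return p+d*(z-p[2])/d[2]
def proj(n,P,o=None):
    m,T=camT(n,o); c=np.linalg.inv(T)@np.append(P,1)
    return np.array([m['fx']*c[0]/c[2]+m['cx'],m['fy']*c[1]/c[2]+m['cy']])
E
python3 - <<'E'
from h import *
a=cv2.imread("pics/w.png");s=cv2.cvtColor(a,cv2.COLOR_BGR2HSV)
sub=np.s_[200:310,20:172]
m=np.zeros(a.shape[:2],np.uint8);x=((s[...,1]<45)&(s[...,2]>60)&(s[...,2]<190))
m[sub]=x[sub]*255
n,l,st,c=cv2.connectedComponentsWithStats(m)
for i in range(1,n):
    if st[i,4]>80:print(st[i],c[i],cv2.minAreaRect(np.argwhere(l==i)[:,::-1].astype(np.float32)))
dk=np.zeros_like(m);dk[sub]=(s[...,2]<60)[sub]*255
n,l,st,c=cv2.connectedComponentsWithStats(dk)
for i in range(1,n):
    if st[i,4]>80:print('dark',st[i],c[i])
for uv,z in [((35,288),.184),((155,262),.184),((121,248),.15),((443,20),.142),((467,290),.142)]:print(uv,ray("wrist",uv,z).round(4))
b=cv2.imread("pics/s.png")
print([ray("scene",q,.142).round(3) for q in [(228,163),(373,180),(367,242),(188,205)]])
cv2.imwrite("pics/c.png",cv2.hconcat([cv2.resize(b[130:190,255:325],None,fx=5,fy=5,interpolation=2),cv2.resize(a[200:310,20:180],None,fx=2.7,fy=2.7273)]) if 0 else cv2.resize(b[140:190,170:390],None,fx=3.6,fy=3.6,interpolation=2))
E
```

```text
[  26  256  135   43 2680] [ 93.18059701 276.87014925] ((92.59615325927734, 276.98077392578125), (21.768892288208008, 136.496826171875), 78.69007110595703)
dark [  83  217   78   51 2451] [118.71603427 243.39086087]
dark [ 122  275   50   35 1093] [152.90027447 296.20219579]
dark [114 277  34   9 114] [131.12280702 281.76315789]
(35, 288) [ 0.4737 -0.0295  0.184 ]
(155, 262) [ 0.5487 -0.0121  0.184 ]
(121, 248) [ 0.5125 -0.0172  0.15  ]
(443, 20) [0.7193 0.1253 0.142 ]
(467, 290) [ 0.7615 -0.0537  0.142 ]
[array([ 0.515, -0.209,  0.142]), array([0.422, 0.188, 0.142]), array([0.666, 0.246, 0.142]), array([ 0.726, -0.19 ,  0.142])]
```

View pics/c.png

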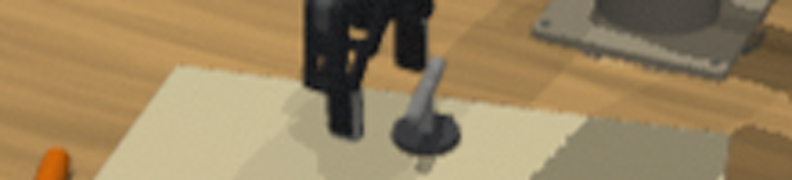

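The crop confirms the bar standing above the rose, seen nearly end-on. Bar direction and lid back edge agree on a locker yaw of about 13.2°, and the handle lies 236 mm from the back edge (expected 240). I'll move above the handle with the tool x axis along the bar.

Careful with the scale: shifts go in shares of 300 mm and turns go in shares of 4 rad. That gives: -113 mm / 300 = -0.3767, -90 mm / 300 = -0.3, 1.34 rad / 4 = 0.335.

Request:
apply_moves:
  series:
    - [[-0.02,-0.1,0],[0,0,0.03]]
    - [[-0.04,-0.2,0],[0,0,0.06]]
    - [[-0.06,-0.3,0],[0,0,0.09]]
    - [[-0.0667,-0.3767,0],[0,0,0.12]]
    - [[-0.0667,-0.3767,0],[0,0,0.15]]
    - [[-0.0667,-0.3767,0],[0,0,0.18]]
    - [[-0.0667,-0.3767,0],[0,0,0.21]]
    - [[-0.0667,-0.3767,0],[0,0,0.24]]
    - [[-0.0667,-0.3767,0],[0,0,0.27]]
    - [[-0.0667,-0.3767,0],[0,0,0.3]]
    - [[-0.0667,-0.3767,0],[0,0,0.33]]
    - [[-0.0667,-0.3767,0],[0,0,0.335]]
  claw: 70
  squeeze: 60

```text
time: 1.1
tcp_pos: [0.5116, -0.0199, 0.2388]
ee_rot: [-3.141, 0.001, 0.228]
wrist_force: [0.2, -0.1, -1.3]
grip_width: 0.0704
finger_force: 0.0
```

```bash
python3 - <<'E'
from h import *
o=bot.get_obs();a=eyes.get_image("wrist")[:,:,::-1].copy();b=eyes.get_image("side")[:,:,::-1].copy()
print(o['tcp_pos'],o['ee_rot'],o['joint_pos'])
u=np.array([np.cos(.2304),np.sin(.2304)]);c=np.array([.5112,-.0208])
for n,im in(("wrist",a),("side",b)):
    for t in(-.0425,0,.0425):
        q=proj(n,np.append(c+t*u,.184),o);cv2.circle(im,tuple(int(v) for v in q),2,(0,0,255),-1)
cv2.imwrite("pics/d.png",cv2.resize(np.hstack([a[:,100:460],b[100:,:][:,:]] if 0 else [a,b]),(800,300)))
cv2.imwrite("pics/d1.png",a);cv2.imwrite("pics/d2.png",b)
E
```

```text
[ 0.51155971 -0.01991502  0.23880207] [-3.14117602e+00  9.56615602e-04  2.28036768e-01] [-1.65245794e-01  7.70023718e-02 -2.67776702e-01  1.22706050e+00
  1.82298346e-05  2.74831028e+00]
```

View pics/d1.png

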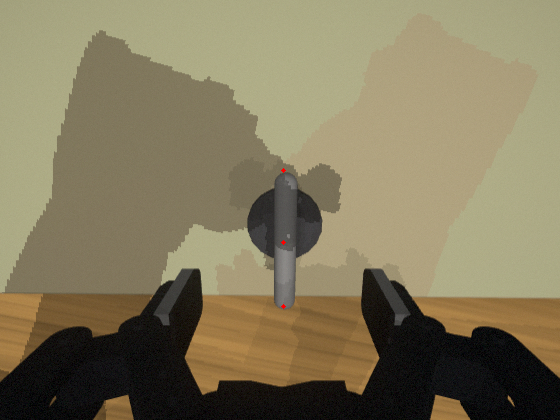

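View pics/d2.png

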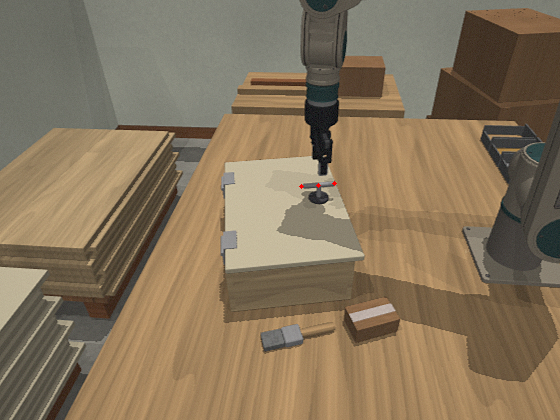

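The wrist view shows the bar from (285,174) to (285,308). The predicted ends were at (283,170) and (283,306), so it sits about 2 mm toward -x and 0.7 mm toward +y of the tool. The side view agrees on height: its red dots lie on the bar at (302–334,185). I'll descend and close.

Scaled: 65 mm / 300 = 0.2167, 50 mm / 300 = 0.1667.

Request:
apply_moves:
  series:
    - [[-0.0067,0.0033,0.0833],[0,0,0]]
    - [[-0.0067,0.0033,0.1667],[0,0,0]]
    - [[-0.0067,0.0033,0.2167],[0,0,0]]
    - [[-0.0067,0.0033,0.2167],[0,0,0]]
    - [[-0.0067,0.0033,0.2167],[0,0,0]]

```text
time: 1.62
tcp_pos: [0.5094, -0.0213, 0.1735]
ee_rot: [-3.141, 0.002, 0.232]
wrist_force: [0.2, 0.5, 1.2]
grip_width: 0.0701
finger_force: 0.0
```

Request:
apply_moves:
  series:
    - [[0,0,0],[0,0,0]]
    - [[0,0,0],[0,0,0]]
    - [[0,0,0],[0,0,0]]
    - [[0,0,0],[0,0,0]]
    - [[0,0,0],[0,0,0]]
    - [[0,0,0],[0,0,0]]
    - [[0,0,0],[0,0,0]]
    - [[0,0,0],[0,0,0]]
  claw: 5
  squeeze: 60

```text
time: 2.28
tcp_pos: [0.5111, -0.0218, 0.1753]
ee_rot: [3.14, -0.002, 0.231]
wrist_force: [0.5, -1.5, 4.6]
grip_width: 0.0106
finger_force: 58.4
```

Scaled: 9 mm / 300 = 0.03, 6 mm / 300 = 0.02.

Request:
apply_moves:
  series:
    - [[0,0,0.01],[0,0,0]]
    - [[0,0,0.02],[0,0,0]]
    - [[0,0,0.03],[0,0,0]]
    - [[0,0,0.03],[0,0,0]]
    - [[0,0,0.03],[0,0,0]]

```text
time: 2.7
tcp_pos: [0.5112, -0.0218, 0.1672]
ee_rot: [3.14, -0.002, 0.231]
wrist_force: [-2.9, -1.0, 12.1]
grip_width: 0.0111
finger_force: 59.3
```

Scaled: 2 mm / 300 = 0.0067.

Request:
apply_moves:
  series:
    - [[0,0,0.0067],[0,0,0]]
    - [[0,0,0.0067],[0,0,0]]
    - [[0,0,0.0067],[0,0,0]]

```text
time: 2.95
tcp_pos: [0.5114, -0.0218, 0.1671]
ee_rot: [3.14, -0.003, 0.231]
wrist_force: [-5.9, -1.5, 20.0]
grip_width: 0.0112
finger_force: 60.6
```

Scaled: -2 mm / 300 = -0.0067, -1 mm / 300 = -0.0033, -1 rad / 4 = -0.25.

Request:
apply_moves:
  series:
    - [[0,0,-0.0033],[0,0,-0.025]]
    - [[0,0,-0.0067],[0,0,-0.05]]
    - [[0,0,-0.0067],[0,0,-0.075]]
    - [[0,0,-0.0067],[0,0,-0.1]]
    - [[0,0,-0.0067],[0,0,-0.125]]
    - [[0,0,-0.0067],[0,0,-0.15]]
    - [[0,0,-0.0067],[0,0,-0.175]]
    - [[0,0,-0.0067],[0,0,-0.2]]
    - [[0,0,-0.0067],[0,0,-0.225]]
    - [[0,0,-0.0067],[0,0,-0.25]]

```text
time: 3.78
tcp_pos: [0.5109, -0.0216, 0.1672]
ee_rot: [3.14, -0.0, 1.236]
wrist_force: [-2.6, -0.5, 11.8]
grip_width: 0.0109
finger_force: 59.4
```

Scaled: -0.57 rad / 4 = -0.1425.

Request:
apply_moves:
  series:
    - [[0,0,0],[0,0,-0.025]]
    - [[0,0,0],[0,0,-0.05]]
    - [[0,0,0],[0,0,-0.075]]
    - [[0,0,0],[0,0,-0.1]]
    - [[0,0,0],[0,0,-0.125]]
    - [[0,0,0],[0,0,-0.1425]]
    - [[0,0,0],[0,0,-0.1425]]
    - [[0,0,0],[0,0,-0.1425]]

```text
time: 4.45
tcp_pos: [0.5107, -0.0216, 0.1672]
ee_rot: [3.14, 0.001, 1.801]
wrist_force: [-3.0, 0.1, 11.6]
grip_width: 0.011
finger_force: 59.6
```

Scaled: -9 mm / 300 = -0.03, -6 mm / 300 = -0.02.

Request:
apply_moves:
  series:
    - [[0,0,-0.01],[0,0,0]]
    - [[0,0,-0.02],[0,0,0]]
    - [[0,0,-0.03],[0,0,0]]
    - [[0,0,-0.03],[0,0,0]]
    - [[0,0,-0.03],[0,0,0]]

```text
time: 4.87
tcp_pos: [0.5105, -0.0215, 0.1748]
ee_rot: [3.141, 0.0, 1.801]
wrist_force: [-1.1, -0.9, 5.8]
grip_width: 0.0107
finger_force: 59.5
```

```bash
python3 - <<'E'
from h import *
# rigid motion about hinge: shifts of TCP in tool axes, tool tilt = k*lid angle
o=bot.get_obs();p=o['tcp_pos'];Rt=R.from_euler('xyz',[np.pi,0,1.801]);print(o['joint_pos'].round(3))
psi=.2304;ux=np.array([np.cos(psi),np.sin(psi),0]);uy=np.array([-np.sin(psi),np.cos(psi),0])
g0=np.array([p[0],p[1],.184]); H=g0+.24*ux;H[2]=.127   # bar centre, hinge
k=.5
off=p-g0  # TCP rel. to bar
for th in np.arange(0,.85,.05):
    g=H+R.from_rotvec(uy*th).apply(g0-H); q=R.from_rotvec(uy*th*k)
    print(round(th,2),(Rt.inv().apply(g+q.apply(off)-p)*1000).round(1),Rt.inv().apply(uy*th*k).round(3),(g+q.apply(off)).round(3))
E
```

```text
[-0.169  0.12  -0.361  1.089 -0.     1.172]
0.0 [0. 0. 0.] [0. 0. 0.] [ 0.511 -0.022  0.175]
0.05 [  0.    2.9 -11.9] [ 0.025 -0.    -0.   ] [ 0.513 -0.021  0.187]
0.1 [  0.    6.4 -23.7] [ 0.05 -0.   -0.  ] [ 0.517 -0.02   0.198]
0.15 [  0.   10.5 -35.3] [ 0.075 -0.    -0.   ] [ 0.521 -0.019  0.21 ]
0.2 [  0.   15.2 -46.6] [ 0.1 -0.  -0. ] [ 0.525 -0.018  0.221]
0.25 [  0.   20.4 -57.7] [ 0.125 -0.    -0.   ] [ 0.53  -0.017  0.232]
0.3 [  0.   26.2 -68.5] [ 0.15 -0.   -0.  ] [ 0.536 -0.016  0.243]
0.35 [  0.   32.5 -79. ] [ 0.175 -0.    -0.   ] [ 0.542 -0.014  0.254]
0.4 [  0.   39.3 -89.1] [ 0.2 -0.  -0. ] [ 0.549 -0.013  0.264]
0.45 [  0.   46.6 -99. ] [ 0.225 -0.    -0.   ] [ 0.556 -0.011  0.274]
0.5 [   0.    54.4 -108.4] [ 0.25 -0.   -0.  ] [ 0.564 -0.009  0.283]
0.55 [   0.    62.7 -117.4] [ 0.275 -0.    -0.   ] [ 0.572 -0.007  0.292]
0.6 [   0.    71.4 -126. ] [ 0.3 -0.  -0. ] [ 0.58  -0.005  0.301]
0.65 [   0.    80.5 -134.1] [ 0.325 -0.    -0.   ] [ 0.589 -0.003  0.309]
0.7 [   0.    90.  -141.8] [ 0.35 -0.   -0.  ] [ 0.598 -0.001  0.317]
0.75 [   0.    99.9 -148.9] [ 0.375 -0.    -0.   ] [0.608 0.001 0.324]
0.8 [   0.   110.1 -155.6] [ 0.4 -0.  -0. ] [0.618 0.004 0.33 ]
```

Scaled: -2 mm / 300 = -0.0067, -1 mm / 300 = -0.0033.

Request:
apply_moves:
  series:
    - [[0,0,-0.0033],[0,0,0]]
    - [[0,0,-0.0067],[0,0,0]]
    - [[0,0,-0.0067],[0,0,0]]
    - [[0,0,-0.0067],[0,0,0]]

```text
time: 5.2
tcp_pos: [0.5103, -0.0215, 0.1755]
ee_rot: [-3.141, -0.0, 1.801]
wrist_force: [2.6, -1.2, -3.6]
grip_width: 0.011
finger_force: 58.8
```

Scaled: -24 mm / 300 = -0.08, -18 mm / 300 = -0.06, 0.05 rad / 4 = 0.0125.

Request:
apply_moves:
  series:
    - [[0,0.0033,-0.02],[0.003,0,0]]
    - [[0,0.01,-0.04],[0.0063,0,0]]
    - [[0,0.015,-0.06],[0.0093,0,0]]
    - [[0,0.0217,-0.08],[0.0125,0,0]]
    - [[0,0.0217,-0.08],[0.0125,0,0]]
    - [[0,0.0217,-0.08],[0.0125,0,0]]

```text
time: 5.7
tcp_pos: [0.5157, -0.0202, 0.1987]
ee_rot: [-3.089, 0.0, 1.801]
wrist_force: [2.3, -3.6, -6.7]
grip_width: 0.0108
finger_force: 60.3
```

```bash
cat > lift.py <<'E'
from h import *
import sys
psi=.2304;ux=np.array([np.cos(psi),np.sin(psi),0]);uy=np.array([-np.sin(psi),np.cos(psi),0])
p0=np.array([.5105,-.0215,.1755]);g0=np.array([.5105,-.0215,.184]);H=g0+.24*ux;H[2]=.127;R0=R.from_euler('xyz',[np.pi,0,1.801])
def pose(th,k=.5):
    g=H+R.from_rotvec(uy*th).apply(g0-H);q=R.from_rotvec(uy*th*k)
    return g+q.apply(p0-g0),q*R0
def angle(o):   # lid angle from measured tcp
    q=R.from_euler('xyz',o['ee_rot'])*R0.inv();g=o['tcp_pos']-q.apply(p0-g0)-H
    r=g0-H;return np.arctan2(g[2],-g@ux)-np.arctan2(r[2],-r@ux),np.hypot(g[2],g@ux)-np.hypot(r[2],r@ux)
if __name__=="__main__":
    a=float(sys.argv[1]);o=bot.get_obs();print(angle(o),o['tcp_pos'],o['wrist_force'],o['joint_pos'].round(3))
    pa,Ra=pose(a)
    for th in map(float,sys.argv[2:]):
        p,q=pose(th);print(th,(Ra.inv().apply(p-pa)*1000).round(1),(Ra.inv()*q).as_rotvec().round(3))
E
python3 lift.py .1 .14 .18 .22 .26 .3 .34 .38 .42 .46 .5; python3 lift.py .5 .53 .56 .59 .62 .64 .66 .68 .7 .72 .74
```

```text
(np.float64(0.09676604387524473), np.float64(0.0008194759129941387)) [ 0.51574802 -0.0201992   0.19869829] [ 2.25973141 -3.56901099 -6.69100717] [-0.154  0.145 -0.28   1.195 -0.02   1.188]
0.14 [ 0.   2.8 -9.4] [ 0.02 -0.    0.  ]
0.18 [  0.    5.9 -18.7] [ 0.04 -0.    0.  ]
0.22 [  0.    9.4 -27.9] [ 0.06 -0.    0.  ]
0.26 [  0.   13.3 -36.9] [ 0.08 -0.    0.  ]
0.3 [  0.   17.6 -45.7] [ 0.1 -0.   0. ]
0.34 [  0.   22.2 -54.4] [ 0.12 -0.    0.  ]
0.38 [  0.   27.1 -62.9] [ 0.14 -0.   -0.  ]
0.42 [  0.   32.4 -71.1] [ 0.16 -0.    0.  ]
0.46 [  0.   37.9 -79.2] [ 0.18 -0.    0.  ]
0.5 [  0.   43.8 -87. ] [ 0.2 -0.   0. ]
(np.float64(0.09676604387524473), np.float64(0.0008194759129941387)) [ 0.51574802 -0.0201992   0.19869829] [ 2.25973141 -3.56901099 -6.69100717] [-0.154  0.145 -0.28   1.195 -0.02   1.188]
0.53 [ 0.   3.4 -6.5] [ 0.015 -0.    -0.   ]
0.56 [  0.    7.  -12.9] [ 0.03 -0.   -0.  ]
0.59 [  0.   10.8 -19.2] [ 0.045 -0.    -0.   ]
0.62 [  0.   14.8 -25.3] [ 0.06 -0.   -0.  ]
0.64 [  0.   17.5 -29.4] [ 0.07 -0.    0.  ]
0.66 [  0.   20.4 -33.4] [ 0.08 -0.   -0.  ]
0.68 [  0.   23.3 -37.3] [ 0.09 -0.    0.  ]
0.7 [  0.   26.3 -41.2] [ 0.1 -0.  -0. ]
0.72 [  0.   29.3 -45. ] [ 0.11 -0.   -0.  ]
0.74 [  0.   32.5 -48.7] [ 0.12 -0.    0.  ]
```

Scaled: -87 mm / 300 = -0.29, 32.5 mm / 300 = 0.1083, 0.12 rad / 4 = 0.03.

Request:
apply_moves:
  series:
    - [[0,0.01,-0.0317],[0.005,0,0]]
    - [[0,0.02,-0.0617],[0.01,0,0]]
    - [[0,0.0317,-0.0933],[0.015,0,0]]
    - [[0,0.045,-0.1233],[0.02,0,0]]
    - [[0,0.0583,-0.1517],[0.025,0,0]]
    - [[0,0.0733,-0.1817],[0.03,0,0]]
    - [[0,0.09,-0.21],[0.035,0,0]]
    - [[0,0.1083,-0.2367],[0.04,0,0]]
    - [[0,0.1267,-0.2633],[0.045,0,0]]
    - [[0,0.1467,-0.29],[0.05,0,0]]
    - [[0,0.1467,-0.29],[0.05,0,0]]
    - [[0,0.1467,-0.29],[0.05,0,0]]

```text
time: 6.7
tcp_pos: [0.5605, -0.0102, 0.2838]
ee_rot: [-2.882, 0.001, 1.801]
wrist_force: [-4.2, -5.3, -3.1]
grip_width: 0.011
finger_force: 79.7
```

```bash
python3 lift.py .5; python3 - <<'E'
from h import *
cv2.imwrite("pics/e.png",eyes.get_image("side")[60:400,150:450,::-1])
E
```

```text
(np.float64(0.4908767232414863), np.float64(0.002395156918776342)) [ 0.56046282 -0.0101522   0.28377637] [-4.16715638 -5.30115747 -3.08676955] [-0.092  0.318  0.097  1.595 -0.082  1.259]
```

View pics/e.png

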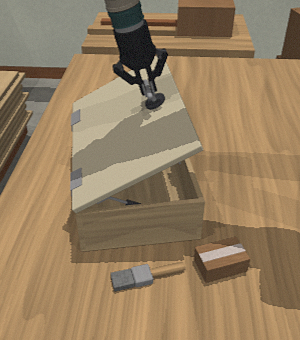

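The side view shows the lid raised about 28°, with the fingers on the handle at crop position (152,95) and the brush and carton undisturbed. I'll continue past the balance point.

Scaled: -48.5 mm / 300 = -0.1617, -45 mm / 300 = -0.15, 0.12 rad / 4 = 0.03.

Request:
apply_moves:
  series:
    - [[0,0.0117,-0.0217],[0.0038,0,0]]
    - [[0,0.0233,-0.0433],[0.0075,0,0]]
    - [[0,0.0367,-0.0633],[0.0113,0,0]]
    - [[0,0.05,-0.085],[0.015,0,0]]
    - [[0,0.0583,-0.0983],[0.0175,0,0]]
    - [[0,0.0683,-0.1117],[0.02,0,0]]
    - [[0,0.0783,-0.125],[0.0225,0,0]]
    - [[0,0.0883,-0.1367],[0.025,0,0]]
    - [[0,0.0983,-0.15],[0.0275,0,0]]
    - [[0,0.1083,-0.1617],[0.03,0,0]]
    - [[0,0.1083,-0.1617],[0.03,0,0]]
    - [[0,0.1083,-0.1617],[0.03,0,0]]

```text
time: 7.75
tcp_pos: [0.6004, -0.0013, 0.3239]
ee_rot: [-2.756, 0.001, 1.802]
wrist_force: [-8.4, -6.5, 2.2]
grip_width: 0.011
finger_force: 105.5
```

```bash
python3 lift.py .74 .72 .7 .68 .66 .64 .62 .6 .58 .56; python3 - <<'E'
from h import *
b=eyes.get_image("side");cv2.imwrite("pics/f.png",b[60:400,150:450,::-1])
E
```

```text
(np.float64(0.7225974881867443), np.float64(0.004043738391015433)) [ 0.60040535 -0.00130254  0.32390344] [-8.40457111 -6.5072968   2.1540715 ] [-0.058  0.473  0.37   1.838 -0.109  1.302]
0.72 [-0.  -2.7  4.1] [-0.01  0.   -0.  ]
0.7 [-0.  -5.3  8.2] [-0.02  0.   -0.  ]
0.68 [-0.  -7.8 12.4] [-0.03  0.    0.  ]
0.66 [ -0.  -10.2  16.7] [-0.04  0.   -0.  ]
0.64 [ -0.  -12.5  21. ] [-0.05  0.   -0.  ]
0.62 [ -0.  -14.8  25.3] [-0.06  0.   -0.  ]
0.6 [ -0.  -16.9  29.7] [-0.07  0.    0.  ]
0.58 [ -0.  -19.   34.1] [-0.08  0.   -0.  ]
0.56 [ -0.  -21.   38.6] [-0.09  0.   -0.  ]
```

View pics/f.png

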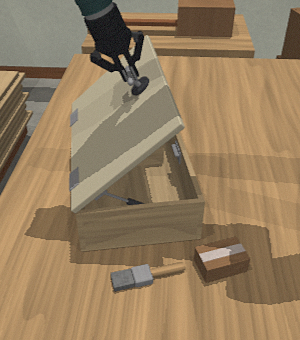

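The lid now stands higher, with its near front corner at crop (185,126), i.e. full-image (335,186). I'll measure the lid angle from that corner to check it.

```bash
python3 - <<'E'
from lift import *
def lidang(uv):
    m,T=camT("side");d=T[:3,:3]@np.array([(uv[0]-m['cx'])/m['fx'],(uv[1]-m['cy'])/m['fy'],1]);p=T[:3,3]
    t=(.222-(p-H)@uy)/(d@uy);v=p+t*d-H
    return np.arctan2(v[2],-v@ux),np.hypot(v[2],v@ux)
print("closed/top",np.degrees(0)); 
for uv in [(335,185),(333,182),(335,188)]:print(lidang(uv))
print("closed check (362,256) top corner:",lidang((362,256)))
for th in(.68,.72,.76):
    v=-.3*ux+.222*uy;print(th,[proj("side",H+R.from_rotvec(uy*th).apply(v+np.array([0,0,z]))).round(1) for z in(0,.015)])
E
```

```text
closed/top 0.0
(np.float64(0.7469675166880574), np.float64(0.30148738826636207))
(np.float64(0.7734509099413482), np.float64(0.3033219942469983))
(np.float64(0.7293710713181035), np.float64(0.29723875644917497))
closed check (362,256) top corner: (np.float64(0.0495349016080825), np.float64(0.2922075331220838))
0.68 [array([340.8, 191.6]), array([336.2, 186.9])]
0.72 [array([337. , 187.9]), array([332.2, 183.3])]
0.76 [array([333.1, 184.3]), array([327.9, 179.9])]
```

The lid angle is about 0.72, so it is past the balance point. I'll bring it back to about 0.56.

Scaled: 38.5 mm / 300 = 0.1283, 34 mm / 300 = 0.1133, -0.01 rad / 4 = -0.0025.

Request:
apply_moves:
  series:
    - [[0,-0.0083,0.0133],[-0.0025,0,0]]
    - [[0,-0.0183,0.0267],[-0.005,0,0]]
    - [[0,-0.0267,0.0417],[-0.0075,0,0]]
    - [[0,-0.0333,0.055],[-0.01,0,0]]
    - [[0,-0.0417,0.07],[-0.0125,0,0]]
    - [[0,-0.05,0.085],[-0.015,0,0]]
    - [[0,-0.0567,0.0983],[-0.0175,0,0]]
    - [[0,-0.0633,0.1133],[-0.02,0,0]]
    - [[0,-0.07,0.1283],[-0.0225,0,0]]
    - [[0,-0.07,0.1283],[-0.0225,0,0]]
    - [[0,-0.07,0.1283],[-0.0225,0,0]]
    - [[0,-0.07,0.1283],[-0.0225,0,0]]

```text
time: 8.8
tcp_pos: [0.569, -0.0082, 0.2943]
ee_rot: [-2.851, 0.001, 1.801]
wrist_force: [-5.0, -5.0, -2.8]
grip_width: 0.0109
finger_force: 83.9
```

Request:
apply_moves:
  series:
    - [[0,0,0],[0,0,0]]
    - [[0,0,0],[0,0,0]]
    - [[0,0,0],[0,0,0]]
    - [[0,0,0],[0,0,0]]
    - [[0,0,0],[0,0,0]]
    - [[0,0,0],[0,0,0]]
    - [[0,0,0],[0,0,0]]
    - [[0,0,0],[0,0,0]]

```text
time: 9.47
tcp_pos: [0.5691, -0.0082, 0.2943]
ee_rot: [-2.851, 0.001, 1.801]
wrist_force: [-4.7, -6.7, -2.1]
grip_width: 0.0109
finger_force: 83.9
```

```bash
python3 - <<'E'
from lift import *
print(angle(bot.get_obs()))
im=eyes.get_image("side")[:,:,::-1].copy()
o=bot.get_obs();print(angle(o),abs(o['qvel']).max())
for th,c in((.49,(255,0,0)),(.55,(0,0,255)),(.61,(0,255,0))):
    q=proj("side",H+R.from_rotvec(uy*th).apply(-.3*ux+.222*uy));print(th,q)
    cv2.circle(im,tuple(int(round(v)) for v in q),1,c,-1)
cv2.imwrite("pics/g.png",cv2.resize(im[140:270,210:380],None,fx=4,fy=4,interpolation=0))
E
```

```text
(np.float64(0.5463296824599897), np.float64(0.0029100910130518687))
(np.float64(0.5463804630155429), np.float64(0.00292601924900468)) 0.0013973321115273282
0.49 [354.83669515 210.18640578]
0.55 [351.03618567 204.1741706 ]
0.61 [346.64367008 198.28862718]
```

View pics/g.png

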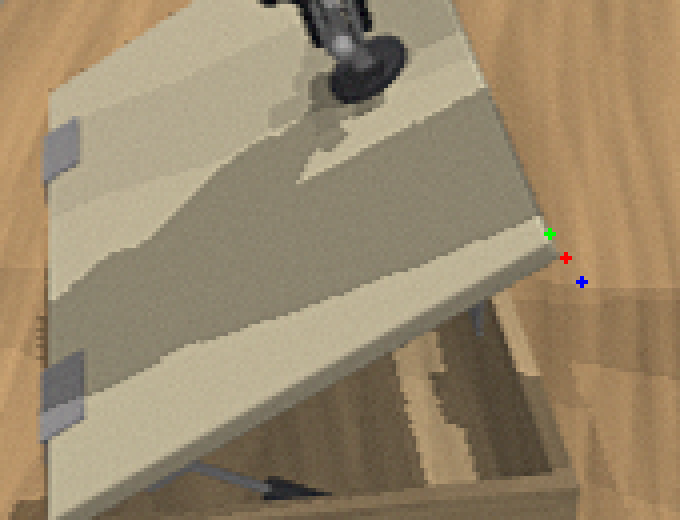

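The lid's lower corner, at crop (558,255), is next to the 0.55 rad marker at (566,258). The lid is still and held, so I'm handing in.

```bash
python3 -c "
from plant import bot
print(bot.close_job())"
```

```text
the job is handed in; nothing more can be done
None
```

I freed the latch, raised the lid to about 0.72 rad, past its balance point, and handed in with the gripper holding it still at about 0.55 rad; the judge's verdict was not reported back.

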